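# Fit the label platen on the heat press stand

### The arm

A 7-joint arm with a two-finger parallel gripper is mounted at the origin on the work surface. World frame = base frame: x ahead of the robot, y to its left, z up, the work surface at z = 0. Lengths are in m, angles in rad, forces in N, time in s.
With the tool pointing down it reaches from about 0.35 to 0.9 m from the base axis. Payload 8.1 kg.
Tool frame: the origin (TCP) lies at the very end of the fingers, on their centre line; the grasp point (between the pads) lies 19 mm behind it; z points along the fingers, y is the line along which they close (so a half turn about z gives the same grasp; the last joint's range is limited). The gripper opens to 92 mm and grips with 3 to 60 N. Pads are 19 mm wide; open, the fingers measure 130 mm over their backs; the gripper's body (75 mm by 190 mm) begins 47 mm behind the grasp point.
Start: joints at [1.222, 0.434, 0.025, 1.573, -0.012, 1.134, -0.075], TCP at [0.152, -0.606, 0.227] pointing down, gripper open.
Joint ranges: [-2.62, 2.62], [-0.44, 2.09], [-1.27, 1.32], [0.08, 2.57], [-1.32, 4.46], [0.12, 2], [-2.74, 2.74]. Speed limits (rad/s): [2.22, 2.22, 3.01, 3.01, 3.14, 3.14, 3.14].

### API

Orientations are given as a rotation vector (axis times angle).
In Python, from station import get_obs, get_image, robot, look_for, pinpoint gives the robot as it stands.
- The arm moves only by the tool drive_tool, never from a script. Its argument "series" is a list of rows, each an object of numbers: "x", "y", "z": the shift along the tool's x, y, z in mm; "turn": the turn about the tool's z in degrees; "hand": the closure, from -1 (fully open) to 1 (shut). A call has exactly 8 rows; each row shifts and turns the commanded pose from where the row before left it, along the tool's axes as they then stand; what a row does not reach is not made up. A row lasts 1/10 s, in which the tool goes at most 50 mm and 8.59 degrees, less where a joint would pass 70% of its speed; a pose out of reach is approached as far as the arm can. A call is refused whole if a number of a shift passes 50 or a number of a turn 8.59, either way. A call with a gripper value outside its range is refused whole. The fingers move at their own pace and stop on an object; the grip force is fixed at half the most. Time passes only in rows, so rows that do not move let the fingers close, or fill a call up. It gives the time, the measured TCP pose, the force, the opening and the grip force at its end, in the units of the state.
- get_obs(): the state, without advancing time (a new reading comes with each control period).
- get_image(name): name is "side" or "top" or "wrist"; returns a dict with "frame" (400x640x3 uint8, blue, green, red), "K" (3x3 intrinsics, pixels), "k1" (the pictures are not rectified: a ray, as slopes to the right and down, at radius r is drawn at 1 + k1 r^2 times it, then the intrinsics apply), "rvec" (rotation vector, rad) and "tvec" (3), from world to camera coordinates, as OpenCV has them; the wrist camera has in their place "tool_from_camera" (4x4, takes a point from camera to tool coordinates, whose origin is the TCP and whose axes are the flange's). Camera axes: x right, y down, z forward; pixel columns grow to the right and rows downward; lengths in m; the calibration is good to about 2 mm. A picture is of the moment at which its call begins: read the wrist's pose just before it. There is no depth.
- robot.sign_off(): hands the job in; it is judged then, once.
Trained networks look in the newest picture that a camera, given by its name, has taken for a name from the list of things; names that differ only in an ending like _2 or _b are one class to them, and where a whole thing is asked for, a point or a joint stands for the part that bears it (a point fixed in the world has none). Each returns a list of dicts, best first, with "p" (0 to 1); they miss things now and then, are a little off and sometimes report something else, mostly with a low value. They report only what shows in the picture. A call takes as long as a camera call. They do not tell look-alikes from the thing itself.
- look_for(camera, name): "bbox" ([left, top, right, bottom] in pixels, round what is visible of it).
- pinpoint(camera, name): "at" ([column, row] in pixels: a listed point, or the origin of a listed thing).
The state is a dict: "time": time; "joints": joint angles; "joint_vel": joint speeds; "tau": joint torques, N m; "position": TCP position; "tcp_rot": TCP orientation; "ft_force": force on the tool from outside, world axes, zero at the start; "ft_torque": the same for the moment, N m; "width": opening from 0.0 (shut) to 1.0 (fully open); "finger_force": force on a finger pad.
Only numpy, scipy, OpenCV 4.12 (cv2) and the standard library are available. Lean on these libraries where they do the work, as an engineer would, in place of code of your own. Each camera call takes 0.05 s, during which the arm holds its last target. There are 200 camera calls.

### The job

Set up the quick-change stand for label printing: slide the tall blue spacer collar over the stand's post until it sits flat on the base plate, then put the small rectangular label platen (orange pad) over the post so that it sits level on the collar, with its long side in line with the long side of the base plate. Let go of everything.

Things in the scene. Friction and masses are not known exactly. Their poses are not given: they have to be found in the camera images.
- stand: Fixed stand: a flat grey base plate 200 (x) x 140 (y) x 25 mm high with a brass post upright in its centre. Post 16 mm in diameter, its top 87 mm above the table (62 mm above the plate); the upper 20 mm taper to a 5 mm tip. Origin: centre of the plate's underside, on the post's axis, on the table; x along the plate's long side, z up.
- collar: The tall blue spacer collar, loose: a ring 50 mm in outer diameter, 30 mm hole right through, 34 mm high, about 115 g, standing on the table with its hole upright. Origin: centre of its underside; z along the hole, up. (A yellow collar of the same diameter but only 16 mm high also lies about and is not wanted.)
- platen: Loose label platen, about 320 g: plate 120 (x) x 60 (y) x 13 mm, aluminium, orange pad on top, on a dark round socket 48 mm across, 36 mm high, with a 28 mm blind hole 36 mm deep, open below. Stands on its socket, plate 36 to 49 mm above the table; grip across the 60 mm. Origin: centre of the socket's underside; x along the long side, z up. (The round platen, black pad, is not wanted.)
Not all that is in view belongs to the job. What is shaped like the platen but brown or green is not meant.

How it is judged:
On the way:
1. the blue collar is over the post and flat on the base plate (horizontal distance between collar and stand below 0.012 m and z of collar in the frame of stand below 0.029 m and angle between collar's own z axis and vertical below 0.1 rad), for 0.2 s.
At the end, for the whole second after the job is handed in: Collar and platen both over the post (axes within 12 mm), upright within 0.1 rad, at rest: the collar's underside 25 mm (+-4) above the table, the platen's socket underside 59 mm (+-4), resting on the collar; platen's long side within 15 degrees of the base plate's, either way round (all of step 1 and z of collar in the frame of stand above 0.021 m and horizontal distance between platen and stand below 0.012 m and z of platen in the frame of stand between 0.055 and 0.063 m and angle between platen's own z axis and vertical below 0.1 rad and angle between the x axis of platen and the x axis of stand, either way round below 0.26 rad and linear speed of each of platen, collar below 0.02 m/s); the robot touches nothing.
It also fails if it takes over 64 s, if anything falls off the work surface, if the arm or the gripper's body presses on something with over 40 N, if the wrist force passes 120 N, or if a joint passes its speed limit or range.

## Working session

There is one attempt and no reset: what is moved stays moved. The work goes in short steps, Python scripts to look and compute and a tool call to move; the robot and the scene stay as the last step left them, time stands still between calls to the robot, and variables do not carry over. Pictures are saved under pics/ and viewed, at most 10 in all, crops included, and the job is handed in when it is done.

Besides the shell and the picture viewer there is one more tool, called as a command line: name --argument value ..., lists and objects as JSON in quotes. drive_tool: Moves the arm, as the interface text tells. Its arguments: {"type":"object","properties":{"series":{"type":"array","items":{"type":"object","properties":{"x":{"type":"number"},"y":{"type":"number"},"z":{"type":"number"},"turn":{"type":"number"},"hand":{"type":"number"}}}}},"required":["series"]}

```bash
ls; mkdir -p pics
cat > h.py <<'E'
import numpy as np, cv2
from station import get_obs, get_image, robot, look_for, pinpoint
def cam(name):
    o=get_obs() if name=='wrist' else None
    im=get_image(name)
    K=np.array(im['K']);k1=im['k1']
    if name=='wrist':
        T=np.eye(4);T[:3,:3]=cv2.Rodrigues(np.array(o['tcp_rot'],float))[0];T[:3,3]=o['position']
        M=T@np.array(im['tool_from_camera']);R=M[:3,:3];c=M[:3,3]
    else:
        Rw=cv2.Rodrigues(np.array(im['rvec'],float))[0];R=Rw.T;c=-R@np.array(im['tvec']).ravel()
    return dict(f=im['frame'],K=K,D=np.array([k1,0,0,0,0.]),R=R,c=c)
def at(C,uv,z):
    s=cv2.undistortPoints(np.array([[uv]],float),C['K'],C['D'])[0,0]
    d=C['R']@np.array([s[0],s[1],1]);return C['c']+d*(z-C['c'][2])/d[2]
def px(C,P):
    R=C['R'].T
    return cv2.projectPoints(np.array(P,float).reshape(-1,3),cv2.Rodrigues(R)[0],-R@C['c'],C['K'],C['D'])[0].reshape(-1,2)
E
python3 - <<'E'
from h import *
o=get_obs();print({k:np.round(o[k],3) for k in o})
for n in('top','side'):
    C=cam(n);cv2.imwrite(f'pics/{n}0.png',C['f']);print(n,C['c'],C['K'][0,0],C['D'][0])
    for t,z in(('stand',0),('collar',0),('platen',0)):
        for d in pinpoint(n,t)[:5]:print(n,t,np.round(d['at']),round(d['p'],2),np.round(at(C,d['at'],z),3))
E
```

```text
pics
{'time': np.float64(0.0), 'joints': array([ 1.222,  0.435,  0.025,  1.574, -0.012,  1.134, -0.075]), 'joint_vel': array([-0.001, -0.001, -0.   , -0.002, -0.   ,  0.   , -0.001]), 'tau': array([ 0.0000e+00, -6.6786e+01,  9.8500e-01, -3.1446e+01, -6.1000e-02,
        4.3000e-02,  0.0000e+00]), 'position': array([ 0.152, -0.606,  0.226]), 'tcp_rot': array([-3.116e+00, -3.850e-01,  1.000e-03]), 'ft_force': array([-0.315,  0.196,  0.459]), 'ft_torque': array([-0.008, -0.025, -0.03 ]), 'finger_force': np.float64(0.0), 'width': np.float64(0.999)}
top [ 0.3797872  -0.00489659  1.4198102 ] 498.55902711525937 -0.09343963058990169
top stand [325. 144.] 0.81 [ 0.627 -0.019  0.   ]
top collar [422. 210.] 0.45 [ 0.433 -0.295  0.   ]
top platen [261. 226.] 0.88 [0.393 0.166 0.   ]
top platen [211. 211.] 0.8 [0.437 0.309 0.   ]
top platen [200. 265.] 0.76 [0.283 0.34  0.   ]
side [0.42120172 0.9825952  0.61917592] 478.24976736637433 0.04868572516680207
side stand [237. 210.] 0.65 [ 0.635 -0.026  0.   ]
side collar [316. 164.] 0.67 [ 0.44  -0.278  0.   ]
side platen [339. 256.] 0.97 [0.39  0.169 0.   ]
side platen [311. 300.] 0.95 [0.447 0.303 0.   ]
side platen [403. 315.] 0.88 [0.281 0.343 0.   ]
```

View pics/top0.png

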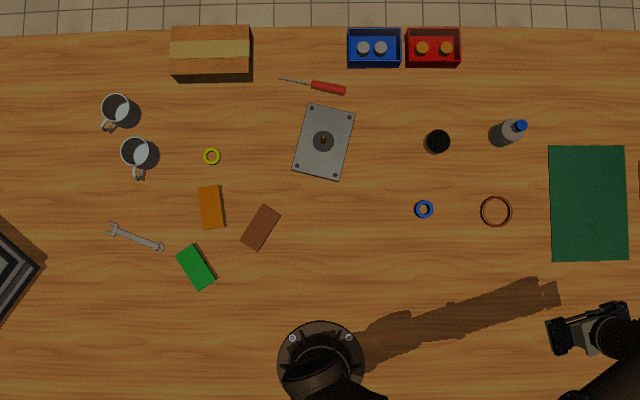

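View pics/side0.png

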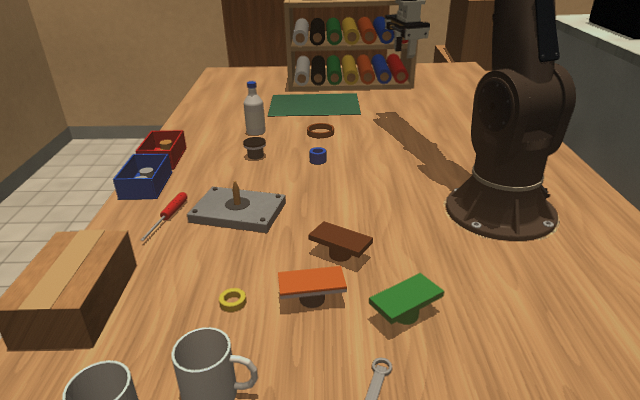

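Top view: the blue collar is at (424,209). It could be taken for the yellow collar (212,156), the brown ring (496,211) or the blue box (374,48). The orange platen is at (211,207), with lookalikes brown (260,227), green (196,267) and the round black one (437,142). The stand is at (323,141). The side view agrees: collar (317,156), platen (312,282), post (236,195). I'll check the choice in a crop and measure.

Run:
```python
from h import *
C=cam('top');f=C['f'];h=cv2.cvtColor(f,cv2.COLOR_BGR2HSV)
def blob(m,x0,y0,x1,y1):
    k=np.zeros_like(m);k[y0:y1,x0:x1]=m[y0:y1,x0:x1]
    cs=cv2.findContours(k,cv2.RETR_EXTERNAL,cv2.CHAIN_APPROX_NONE)[0];return max(cs,key=cv2.contourArea)
def rect(c,z):
    P=np.array([at(C,p[0].astype(float),z)[:2] for p in c],np.float32)
    r=cv2.minAreaRect(P);b=cv2.boxPoints(r);e=[b[1]-b[0],b[2]-b[1]];l=max(e,key=np.linalg.norm)
    print(np.round(r[0],4),np.round(r[1],4),'yaw',np.degrees(np.arctan2(l[1],l[0]))%180)
c=blob(cv2.inRange(h,(100,120,40),(130,255,255)),400,190,450,230);rect(c,.034)
(u,v),r=cv2.minEnclosingCircle(c);print('collar',u,v,r,at(C,(u,v),.034))
o=blob(cv2.inRange(h,(8,190,150),(20,255,255)),190,175,232,240);print(cv2.boundingRect(o));rect(o,.049)
s=blob(cv2.inRange(h,(0,0,70),(180,50,255)),280,95,365,190);print(cv2.boundingRect(s));rect(s,.025)
a=cv2.resize(f[180:240,395:455],(380,380),interpolation=2);b=cv2.resize(f[175:245,175:245],(380,380),interpolation=2)
cv2.imwrite('pics/crop1.png',np.hstack([a,b]))
```

```text
[ 0.4346 -0.2929] [0.0479 0.0447] yaw 89.40972
collar 423.82757568359375 208.62069702148438 8.843640327453613 [ 0.43563214 -0.29381388  0.034     ]Traceback (most recent call last):
  File "<stdin>", line 12, in <module>
  File "<stdin>", line 5, in blob
ValueError: max() iterable argument is empty
```

Run:
```python
from h import *
C=cam('top');f=C['f'];h=cv2.cvtColor(f,cv2.COLOR_BGR2HSV)
print('hsv',h[207,211],h[160,310],h[207,235])
def blob(m,x0,y0,x1,y1):
    k=np.zeros_like(m);k[y0:y1,x0:x1]=m[y0:y1,x0:x1]
    cs=cv2.findContours(k,cv2.RETR_EXTERNAL,cv2.CHAIN_APPROX_NONE)[0];return max(cs,key=cv2.contourArea)
def rect(c,z):
    P=np.array([at(C,p[0].astype(float),z)[:2] for p in c],np.float32)
    r=cv2.minAreaRect(P);b=cv2.boxPoints(r);e=[b[1]-b[0],b[2]-b[1]];l=max(e,key=np.linalg.norm)
    print(np.round(r[0],4),np.round(r[1],4),'yaw',np.degrees(np.arctan2(l[1],l[0]))%180)
a=cv2.resize(f[180:240,395:455],(380,380),interpolation=2);b=cv2.resize(f[175:245,175:245],(380,380),interpolation=2)
cv2.imwrite('pics/crop1.png',np.hstack([a,b]))
H=h[207,211].astype(int)
o=blob(cv2.inRange(h,(int(H[0]-4),int(H[1]-25),int(H[2]-45)),(int(H[0]+4),255,255)),190,175,232,240);print(cv2.boundingRect(o));rect(o,.049)
s=blob(cv2.inRange(h,(0,0,60),(180,60,255)),280,95,365,190);print(cv2.boundingRect(s));rect(s,.025)
```

```text
hsv [ 17 246 135] [ 24  37 109] [ 15 166 135]
(198, 185, 26, 45)
[0.4455 0.2995] [0.1187 0.0587] yaw 7.7713656
(292, 103, 63, 78)
[ 0.6295 -0.0142] [0.138  0.1977] yaw 165.348
```

View pics/crop1.png

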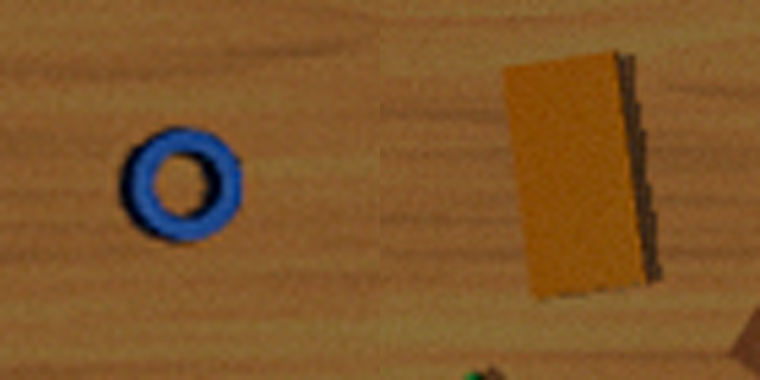

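The crop shows the blue ring at top (424,209) and the orange rectangular platen at (211,207), and their measured sizes match the description. Moving towards the collar.

drive_tool --series '[{"x": 20,"y": -14,"hand": -1},{"x": 40,"y": -27,"hand": -1},{"x": 40,"y": -27,"hand": -1},{"x": 40,"y": -27,"hand": -1},{"x": 40,"y": -27,"hand": -1},{"x": 40,"y": -27,"hand": -1},{"x": 40,"y": -27,"hand": -1},{"x": 20,"y": -14,"hand": -1}]'

```text
invalid input at $.series[0]: expected keys x, y, z, turn, hand
```

drive_tool --series '[{"x": 20,"y": -14,"hand": -1},{"x": 20,"y": -14,"hand": -1},{"x": 10,"y": -7,"hand": -1},{"x": 0,"hand": -1},{"x": 0,"hand": -1},{"x": 0,"hand": -1},{"x": 0,"hand": -1},{"x": 0,"hand": -1}]'

```text
invalid input at $.series[0]: expected keys x, y, z, turn, hand
```

```bash
cat >> h.py <<'E'
def tool(dx,dy):
    o=get_obs();R=cv2.Rodrigues(np.array(o['tcp_rot'],float))[0]
    print('t',o['time'],'tcp',np.round(o['position'],4),'tcpyaw',round(np.degrees(np.arctan2(R[1,0],R[0,0])),2),'tilt',np.round(R[:,2],3),'w',round(o['width'],3),'F',np.round(o['ft_force'],1),'j',np.round(o['joints'],2))
    return R
def go(P):
    o=get_obs();R=tool(0,0);print('shift mm',np.round(R.T@(np.array(P)-o['position'])*1000,1))
E
python3 - <<'E'
from h import *
C=cam('wrist');cv2.imwrite('pics/w1.png',C['f']);go([.435,-.293,.01])
h=cv2.cvtColor(C['f'],cv2.COLOR_BGR2HSV);m=cv2.inRange(h,(100,120,40),(130,255,255))
for c in cv2.findContours(m,0,1)[0]:
    if cv2.contourArea(c)>200:print(cv2.boundingRect(c))
print(px(C,[.435,-.293,.034]))
E
```

```text
t 0.55 tcp [ 0.152  -0.6062  0.2267] tcpyaw 14.08 tilt [-0. -0. -1.] w 0.998 F [-0.2 -0.1 -1. ] j [ 1.22  0.43  0.03  1.57 -0.01  1.13 -0.08]
shift mm [ 350.7 -235.   216.7]
[[  54.94593901 -205.97381925]]
```

View pics/w1.png

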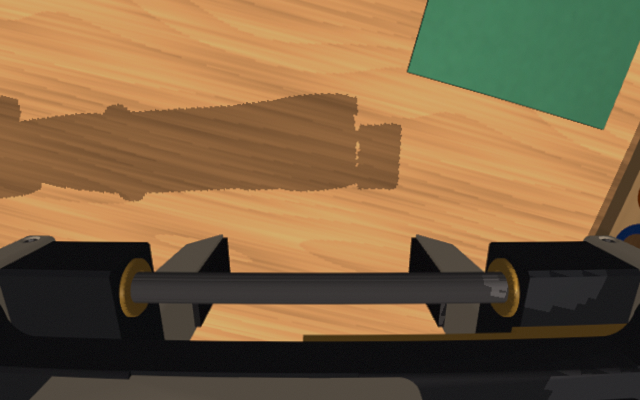

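The moves were refused because every row needs all the keys. The wrist picture shows the fingertips at (220,240) and (420,240), with a clear view ahead of them (up in the picture). I'll stop about 60 mm short of the collar.

drive_tool --series '[{"x": 20,"y": -15,"z": 0,"turn": 0,"hand": -1},{"x": 40,"y": -32,"z": 0,"turn": 0,"hand": -1},{"x": 40,"y": -32,"z": 0,"turn": 0,"hand": -1},{"x": 40,"y": -32,"z": 5,"turn": 0,"hand": -1},{"x": 40,"y": -32,"z": 5,"turn": 0,"hand": -1},{"x": 40,"y": -32,"z": 10,"turn": 0,"hand": -1},{"x": 40,"y": -32,"z": 20,"turn": 0,"hand": -1},{"x": 20,"y": -20,"z": 20,"turn": 0,"hand": -1}]'

```text
time: 1.35
position: [0.3639, -0.3247, 0.1695]
tcp_rot: [3.116, 0.391, 0.004]
ft_force: [-0.0, -0.9, 0.3]
width: 1.002
finger_force: 0.0
```

drive_tool --series '[{"x": 10,"y": -8,"z": 10,"turn": 0,"hand": -1},{"x": 0,"y": 0,"z": 0,"turn": 0,"hand": -1},{"x": 0,"y": 0,"z": 0,"turn": 0,"hand": -1},{"x": 0,"y": 0,"z": 0,"turn": 0,"hand": -1},{"x": 0,"y": 0,"z": 0,"turn": 0,"hand": -1},{"x": 0,"y": 0,"z": 0,"turn": 0,"hand": -1},{"x": 0,"y": 0,"z": 0,"turn": 0,"hand": -1},{"x": 0,"y": 0,"z": 0,"turn": 0,"hand": -1}]'

```text
time: 2.15
position: [0.3687, -0.3177, 0.1594]
tcp_rot: [3.118, 0.384, 0.0]
ft_force: [0.3, 0.3, -0.1]
width: 0.998
finger_force: 0.0
```

```bash
cat >> h.py <<'E'
def collar_w():
    C=cam('wrist');f=C['f'];h=cv2.cvtColor(f,cv2.COLOR_BGR2HSV);m=cv2.inRange(h,(100,110,30),(130,255,255));m[235:]=0
    cs=[c for c in cv2.findContours(m,0,1)[0] if cv2.contourArea(c)>200]
    from scipy.optimize import least_squares
    c=max(cs,key=cv2.contourArea);print('bbox',cv2.boundingRect(c))
    a=np.linspace(0,2*np.pi,60,endpoint=False)
    def bb(p):
        q=np.vstack([px(C,np.c_[p[0]+.025*np.cos(a),p[1]+.025*np.sin(a),0*a+z]) for z in(0,.034)])
        return np.r_[q.min(0),q.max(0)]
    x,y,w,hh=cv2.boundingRect(c);t=np.array([x,y,x+w-1,y+hh-1])
    p0=at(C,(x+w/2,y+hh/2),.017)[:2];s=least_squares(lambda p:bb(p)-t,p0,x_scale=.01)
    print('collar',s.x,'res px',np.round(s.fun,1));return C,s.x
E
python3 - <<'E'
from h import *
C,p=collar_w();cv2.imwrite('pics/w2.png',C['f']);go([*p,.01])
E
```

```text
bbox (281, 78, 60, 62)
collar [ 0.43535237 -0.29433   ] res px [-1.5 -1.3  1.5  1.4]
t 2.2 tcp [ 0.3687 -0.3176  0.1593] tcpyaw 14.06 tilt [ 0. -0. -1.] w 0.996 F [ 0.1 -1.6 -0.3] j [ 0.71  0.29 -0.13  1.98  0.05  0.87 -0.78]
shift mm [ 70.2  -6.4 149.3]
```

drive_tool --series '[{"x": 30,"y": -3,"z": 0,"turn": 0,"hand": -1},{"x": 30,"y": -3,"z": 0,"turn": 0,"hand": -1},{"x": 10,"y": 0,"z": 30,"turn": 0,"hand": -1},{"x": 0,"y": 0,"z": 40,"turn": 0,"hand": -1},{"x": 0,"y": 0,"z": 40,"turn": 0,"hand": -1},{"x": 0,"y": 0,"z": 25,"turn": 0,"hand": -1},{"x": 0,"y": 0,"z": 13,"turn": 0,"hand": -1},{"x": 0,"y": 0,"z": 0,"turn": 0,"hand": -1}]'

```text
time: 3.0
position: [0.4344, -0.2941, 0.01]
tcp_rot: [-3.116, -0.385, 0.004]
ft_force: [-0.3, -0.5, 0.5]
width: 0.999
finger_force: 0.0
```

drive_tool --series '[{"x": 0,"y": 0,"z": 0,"turn": 0,"hand": 1},{"x": 0,"y": 0,"z": 0,"turn": 0,"hand": 1},{"x": 0,"y": 0,"z": 0,"turn": 0,"hand": 1},{"x": 0,"y": 0,"z": 0,"turn": 0,"hand": 1},{"x": 0,"y": 0,"z": 0,"turn": 0,"hand": 1},{"x": 0,"y": 0,"z": 0,"turn": 0,"hand": 1},{"x": 0,"y": 0,"z": 0,"turn": 0,"hand": 1},{"x": 0,"y": 0,"z": 0,"turn": 0,"hand": 1}]'

```text
time: 3.8
position: [0.4354, -0.2947, 0.0115]
tcp_rot: [3.118, 0.385, 0.0]
ft_force: [-0.9, 0.8, 5.4]
width: 0.537
finger_force: 30.0
```

drive_tool --series '[{"x": 0,"y": 0,"z": -20,"turn": 0,"hand": 1},{"x": 0,"y": 0,"z": -40,"turn": 0,"hand": 1},{"x": 0,"y": 0,"z": -40,"turn": 0,"hand": 1},{"x": 0,"y": -20,"z": -40,"turn": 0,"hand": 1},{"x": 20,"y": -35,"z": -20,"turn": 0,"hand": 1},{"x": 30,"y": -35,"z": 0,"turn": 0,"hand": 1},{"x": 30,"y": -35,"z": 0,"turn": 0,"hand": 1},{"x": 30,"y": -35,"z": 0,"turn": 0,"hand": 1}]'

```text
time: 4.6
position: [0.5034, -0.1112, 0.1715]
tcp_rot: [3.118, 0.384, 0.001]
ft_force: [1.0, -0.2, -2.3]
width: 0.54
finger_force: 30.0
```

drive_tool --series '[{"x": 30,"y": -35,"z": 0,"turn": 0,"hand": 1},{"x": 20,"y": -20,"z": 0,"turn": 0,"hand": 1},{"x": 10,"y": -10,"z": 0,"turn": 0,"hand": 1},{"x": 0,"y": 0,"z": 0,"turn": 0,"hand": 1},{"x": 0,"y": 0,"z": 0,"turn": 0,"hand": 1},{"x": 0,"y": 0,"z": 0,"turn": 0,"hand": 1},{"x": 0,"y": 0,"z": 0,"turn": 0,"hand": 1},{"x": 0,"y": 0,"z": 0,"turn": 0,"hand": 1}]'

```text
time: 5.4
position: [0.5451, -0.0362, 0.1713]
tcp_rot: [3.118, 0.382, -0.0]
ft_force: [0.1, 0.1, -1.1]
width: 0.542
finger_force: 30.0
```

Run:
```python
from h import *
C=cam('wrist');f=C['f'].copy()
P=np.array([.6295,-.0142]);a=np.linspace(0,2*np.pi,40)
for z,r,c in((.087,.0025,(0,255,0)),(.067,.008,(255,255,0)),(.025,.008,(255,0,255))):
    q=px(C,np.c_[P[0]+r*np.cos(a),P[1]+r*np.sin(a),0*a+z]);cv2.polylines(f,[q.round().astype(int)],True,c,1);print(q.mean(0))
t=np.radians(-14.65);R2=np.array([[np.cos(t),-np.sin(t)],[np.sin(t),np.cos(t)]])
k=np.array([[.1,.07],[-.1,.07],[-.1,-.07],[.1,-.07]])@R2.T+P
cv2.polylines(f,[px(C,np.c_[k,[.025]*4]).round().astype(int)],True,(0,0,255),1)
cv2.imwrite('pics/w3.png',f);go([*P,.12])
for d in pinpoint('wrist','stand')[:2]:print(d,at(C,d['at'],0))
```

```text
[317.11431682  83.96315495]
[317.29636598  85.48520071]
[317.51726052  88.4287642 ]
t 5.45 tcp [ 0.5452 -0.0359  0.1713] tcpyaw 14.01 tilt [ 0. -0. -1.] w 0.541 F [-0.3 -0.6 -1.2] j [ 0.15  0.38 -0.25  1.82  0.11  0.96 -1.47]
shift mm [87.  -0.6 51.3]
{'at': [315.2, 88.0], 'p': 0.7} [ 0.63074752 -0.01163303  0.        ]
```

View pics/w3.png

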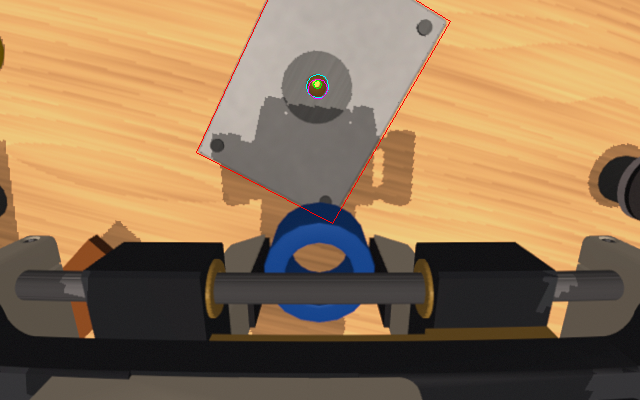

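The overlay fits the plate outline and the post at (317,85), so the stand pose is confirmed. The collar is held centred in the fingers at (320,245). Moving over the post and lowering.

drive_tool --series '[{"x": 20,"y": 0,"z": 0,"turn": 0,"hand": 1},{"x": 30,"y": 0,"z": 0,"turn": 0,"hand": 1},{"x": 27,"y": 0,"z": 0,"turn": 0,"hand": 1},{"x": 10,"y": -0.5,"z": 0,"turn": 0,"hand": 1},{"x": 0,"y": 0,"z": 0,"turn": 0,"hand": 1},{"x": 0,"y": 0,"z": 20,"turn": 0,"hand": 1},{"x": 0,"y": 0,"z": 20,"turn": 0,"hand": 1},{"x": 0,"y": 0,"z": 10,"turn": 0,"hand": 1}]'

```text
time: 6.3
position: [0.6274, -0.0142, 0.1197]
tcp_rot: [3.118, 0.384, -0.005]
ft_force: [0.4, 0.6, -1.3]
width: 0.54
finger_force: 30.0
```

drive_tool --series '[{"x": 0,"y": 0,"z": 10,"turn": 0,"hand": 1},{"x": 0,"y": 0,"z": 15,"turn": 0,"hand": 1},{"x": 0,"y": 0,"z": 15,"turn": 0,"hand": 1},{"x": 0,"y": 0,"z": 15,"turn": 0,"hand": 1},{"x": 0,"y": 0,"z": 15,"turn": 0,"hand": 1},{"x": 0,"y": 0,"z": 10,"turn": 0,"hand": 1},{"x": 0,"y": 0,"z": 3,"turn": 0,"hand": 1},{"x": 0,"y": 0,"z": 0,"turn": 0,"hand": 1}]'

```text
time: 7.1
position: [0.6295, -0.0133, 0.0378]
tcp_rot: [-3.118, -0.385, 0.001]
ft_force: [0.1, 0.7, -0.8]
width: 0.541
finger_force: 30.0
```

Release it, then retreat upward.

drive_tool --series '[{"x": 0,"y": 0,"z": 1,"turn": 0,"hand": 1},{"x": 0,"y": 0,"z": 0,"turn": 0,"hand": -1},{"x": 0,"y": 0,"z": 0,"turn": 0,"hand": -1},{"x": 0,"y": 0,"z": 0,"turn": 0,"hand": -1},{"x": 0,"y": 0,"z": 0,"turn": 0,"hand": -1},{"x": 0,"y": 0,"z": 0,"turn": 0,"hand": -1},{"x": 0,"y": 0,"z": -10,"turn": 0,"hand": -1},{"x": 0,"y": 0,"z": -30,"turn": 0,"hand": -1}]'

```text
time: 7.9
position: [0.6277, -0.0135, 0.0756]
tcp_rot: [-3.117, -0.385, 0.008]
ft_force: [0.7, 0.9, 0.3]
width: 0.999
finger_force: 0.0
```

drive_tool --series '[{"x": 0,"y": 0,"z": -40,"turn": 0,"hand": -1},{"x": 0,"y": 0,"z": -40,"turn": 0,"hand": -1},{"x": -20,"y": -20,"z": -20,"turn": 0,"hand": -1},{"x": -30,"y": -35,"z": 0,"turn": 0,"hand": -1},{"x": -30,"y": -35,"z": 0,"turn": 0,"hand": -1},{"x": -30,"y": -35,"z": 0,"turn": 0,"hand": -1},{"x": -20,"y": -20,"z": 0,"turn": 0,"hand": -1},{"x": 0,"y": 0,"z": 0,"turn": 0,"hand": -1}]'

```text
time: 8.7
position: [0.4651, 0.0982, 0.1782]
tcp_rot: [-3.117, -0.393, 0.001]
ft_force: [-0.2, 0.2, -0.5]
width: 1.0
finger_force: 0.0
```

Run:
```python
from h import *
C=cam('side');f=C['f'].copy();a=np.linspace(0,2*np.pi,60)
for z in(.025,.059):cv2.polylines(f,[(px(C,np.c_[.6295+.025*np.cos(a),-.0142+.025*np.sin(a),0*a+z])*4).round().astype(int)],True,(0,0,255),1,0,2)
u,v=px(C,[.6295,-.0142,.04])[0].astype(int)
c=np.hstack([cv2.resize(g[v-50:v+50,u-60:u+60],(400,333),interpolation=2) for g in(C['f'],f)])
cv2.imwrite('pics/s2.png',c);go([.4455,.2995,.024])
```

```text
t 8.75 tcp [0.4673 0.0967 0.1783] tcpyaw 14.25 tilt [ 0.001 -0.    -1.   ] w 1.001 F [1.  0.2 0.4] j [-0.06  0.27 -0.31  1.97  0.1   0.92 -1.75]
shift mm [  28.6 -201.9  154.3]
```

View pics/s2.png

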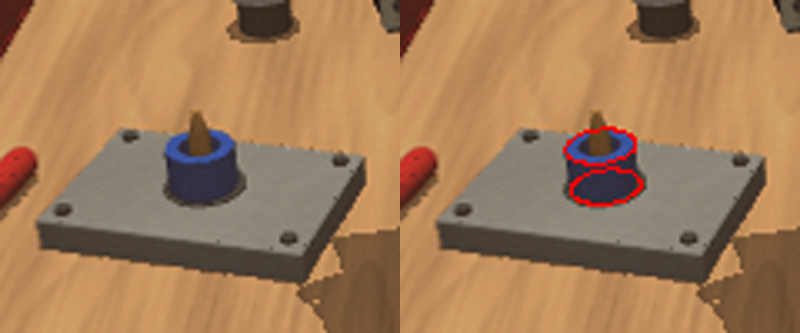

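The side crop shows the collar flat on the plate around the post at (200,165 in the crop). Now the platen.

drive_tool --series '[{"x": -5,"y": -15,"z": 0,"turn": 0,"hand": -1},{"x": -10,"y": -30,"z": 0,"turn": 0,"hand": -1},{"x": -10,"y": -35,"z": 0,"turn": 2,"hand": -1},{"x": -10,"y": -35,"z": 0,"turn": 2,"hand": -1},{"x": -10,"y": -35,"z": 0,"turn": 2.4,"hand": -1},{"x": -10,"y": -30,"z": 0,"turn": 0,"hand": -1},{"x": -5,"y": -15,"z": 0,"turn": 0,"hand": -1},{"x": 0,"y": -5,"z": 0,"turn": 0,"hand": -1}]'

```text
time: 9.55
position: [0.3702, 0.2813, 0.1777]
tcp_rot: [-3.133, -0.213, -0.001]
ft_force: [-0.6, 0.1, 0.2]
width: 1.003
finger_force: 0.0
```

drive_tool --series '[{"x": 0,"y": 0,"z": 0,"turn": 0,"hand": -1},{"x": 0,"y": 0,"z": 0,"turn": 0,"hand": -1},{"x": 0,"y": 0,"z": 0,"turn": 0,"hand": -1},{"x": 0,"y": 0,"z": 0,"turn": 0,"hand": -1},{"x": 0,"y": 0,"z": 0,"turn": 0,"hand": -1},{"x": 0,"y": 0,"z": 0,"turn": 0,"hand": -1},{"x": 0,"y": 0,"z": 0,"turn": 0,"hand": -1},{"x": 0,"y": 0,"z": 0,"turn": 0,"hand": -1}]'

```text
time: 10.35
position: [0.37, 0.2796, 0.1773]
tcp_rot: [3.134, 0.21, 0.0]
ft_force: [-0.1, -0.1, 0.6]
width: 0.996
finger_force: 0.0
```

Run:
```python
from h import *
C=cam('wrist');f=C['f'].copy()
h=cv2.cvtColor(f,cv2.COLOR_BGR2HSV);m=cv2.inRange(h,(5,215,120),(20,255,255));m[235:]=0
m=cv2.morphologyEx(m,cv2.MORPH_OPEN,np.ones((5,5)))
c=max(cv2.findContours(m,0,1)[0],key=cv2.contourArea);print(cv2.boundingRect(c),'hsv',h[120,320])
P=np.array([at(C,p[0].astype(float),.049)[:2] for p in c],np.float32)
r=cv2.minAreaRect(P);b=cv2.boxPoints(r);l=max([b[1]-b[0],b[2]-b[1]],key=np.linalg.norm)
print(np.round(r[0],4),np.round(r[1],4),'yaw',np.degrees(np.arctan2(l[1],l[0]))%180)
t=np.radians(7.77);R2=np.array([[np.cos(t),-np.sin(t)],[np.sin(t),np.cos(t)]])
k=np.array([[.06,.03],[-.06,.03],[-.06,-.03],[.06,-.03]])@R2.T+[.4455,.2995]
cv2.polylines(f,[px(C,np.c_[k,[.049]*4]).round().astype(int)],True,(0,0,255),1)
cv2.imwrite('pics/w4.png',f);go([*r[0],.024])
```

```text
(271, 81, 71, 92) hsv [ 12 231 178]
[0.4234 0.2975] [0.0739 0.0589] yaw 7.6951246
t 10.4 tcp [0.37   0.2796 0.1772] tcpyaw 7.68 tilt [ 0. -0. -1.] w 0.998 F [-0.7  0.2 -0.4] j [-0.43  0.26 -0.4   1.99  0.13  0.91 -2.33]
shift mm [ 55.4 -10.6 153.2]
```

View pics/w4.png

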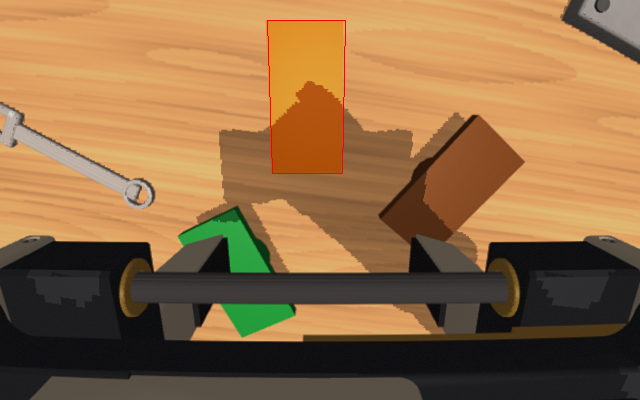

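The overlay outlines the orange platen (268–346, 20–173) to within a pixel, so (0.4455, 0.2995) is confirmed. The fit that came out short was caused by shadow. Brown (452,180) and green (245,270) are clear of the fingers.

drive_tool --series '[{"x": 25,"y": -3,"z": 0,"turn": 0,"hand": -1},{"x": 30,"y": -4,"z": 0,"turn": 0,"hand": -1},{"x": 22.5,"y": -2.6,"z": 20,"turn": 0,"hand": -1},{"x": 0,"y": 0,"z": 40,"turn": 0,"hand": -1},{"x": 0,"y": 0,"z": 40,"turn": 0,"hand": -1},{"x": 0,"y": 0,"z": 30,"turn": 0,"hand": -1},{"x": 0,"y": 0,"z": 20,"turn": 0,"hand": -1},{"x": 0,"y": 0,"z": 3,"turn": 0,"hand": -1}]'

```text
time: 11.2
position: [0.4441, 0.2983, 0.0218]
tcp_rot: [3.132, 0.211, -0.006]
ft_force: [-0.3, -1.0, -0.5]
width: 1.001
finger_force: 0.0
```

drive_tool --series '[{"x": 0,"y": 0,"z": 0,"turn": 0,"hand": -1},{"x": 0,"y": 0,"z": 0,"turn": 0,"hand": 1},{"x": 0,"y": 0,"z": 0,"turn": 0,"hand": 1},{"x": 0,"y": 0,"z": 0,"turn": 0,"hand": 1},{"x": 0,"y": 0,"z": 0,"turn": 0,"hand": 1},{"x": 0,"y": 0,"z": 0,"turn": 0,"hand": 1},{"x": 0,"y": 0,"z": 0,"turn": 0,"hand": 1},{"x": 0,"y": 0,"z": 0,"turn": 0,"hand": 1}]'

```text
time: 12.0
position: [0.4458, 0.2999, 0.0248]
tcp_rot: [-3.134, -0.211, -0.001]
ft_force: [-0.6, 0.4, 6.2]
width: 0.65
finger_force: 30.0
```

drive_tool --series '[{"x": 0,"y": 0,"z": -15,"turn": 0,"hand": 1},{"x": 0,"y": 0,"z": -30,"turn": 0,"hand": 1},{"x": 0,"y": 0,"z": -30,"turn": 3,"hand": 1},{"x": 0,"y": 0,"z": -30,"turn": 5,"hand": 1},{"x": 0,"y": 0,"z": -30,"turn": 5,"hand": 1},{"x": 0,"y": 0,"z": -25,"turn": 5,"hand": 1},{"x": 0,"y": 0,"z": -10,"turn": 4.4,"hand": 1},{"x": 0,"y": 0,"z": 0,"turn": 0,"hand": 1}]'

```text
time: 12.8
position: [0.4459, 0.2997, 0.1954]
tcp_rot: [-3.114, 0.404, -0.003]
ft_force: [-0.4, 0.7, -4.6]
width: 0.65
finger_force: 30.0
```

drive_tool --series '[{"x": 10,"y": 15,"z": 0,"turn": 0,"hand": 1},{"x": 20,"y": 30,"z": 0,"turn": 0,"hand": 1},{"x": 30,"y": 35,"z": 0,"turn": 0,"hand": 1},{"x": 30,"y": 35,"z": 0,"turn": 0,"hand": 1},{"x": 30,"y": 35,"z": 0,"turn": 0,"hand": 1},{"x": 30,"y": 35,"z": 0,"turn": 0,"hand": 1},{"x": 30,"y": 35,"z": 0,"turn": 0,"hand": 1},{"x": 20,"y": 20,"z": 0,"turn": 0,"hand": 1}]'

```text
time: 13.6
position: [0.5779, 0.0115, 0.1924]
tcp_rot: [3.113, -0.404, -0.004]
ft_force: [0.3, 1.2, -3.4]
width: 0.654
finger_force: 30.0
```

drive_tool --series '[{"x": 10,"y": 10,"z": 0,"turn": 0,"hand": 1},{"x": 0,"y": 0,"z": 0,"turn": 0,"hand": 1},{"x": 0,"y": 0,"z": 0,"turn": 0,"hand": 1},{"x": 0,"y": 0,"z": 0,"turn": 0,"hand": 1},{"x": 0,"y": 0,"z": 0,"turn": 0,"hand": 1},{"x": 0,"y": 0,"z": 0,"turn": 0,"hand": 1},{"x": 0,"y": 0,"z": 0,"turn": 0,"hand": 1},{"x": 0,"y": 0,"z": 0,"turn": 0,"hand": 1}]'

```text
time: 14.4
position: [0.585, 0.0046, 0.1943]
tcp_rot: [-3.116, 0.402, -0.0]
ft_force: [0.0, -0.4, -3.4]
width: 0.651
finger_force: 30.0
```

Run:
```python
from h import *
C=cam('side');f=C['f'];go([.6295,-.0142,.084])
o=get_obs();P=np.array(o['position']);u,v=px(C,P)[0].astype(int)
R=cv2.Rodrigues(np.array(o['tcp_rot'],float))[0]
g=f.copy();k=[P+R@np.array([a*.06,b*.03,-.0242+d]) for d in(0,) for a,b in((1,1),(-1,1),(-1,-1),(1,-1))]
cv2.polylines(g,[px(C,k).round().astype(int)],True,(0,0,255),1)
a=np.linspace(0,2*np.pi,40);q=np.c_[P[0]+.024*np.cos(a),P[1]+.024*np.sin(a),0*a+P[2]-.0248]
cv2.polylines(g,[px(C,q).round().astype(int)],True,(0,255,0),1)
v0=max(0,v-70)
cv2.imwrite('pics/s3.png',np.hstack([cv2.resize(i[v0:v0+140,u-65:u+65],(390,420),interpolation=2) for i in(f,g)]))
```

```text
t 14.45 tcp [0.585  0.0044 0.1943] tcpyaw -14.71 tilt [ 0. -0. -1.] w 0.65 F [ 0.6 -0.2 -3.3] j [ 0.01  0.41 -0.15  1.71  0.07  1.03 -1.99]
shift mm [ 47.7   6.7 110.3]
```

View pics/s3.png

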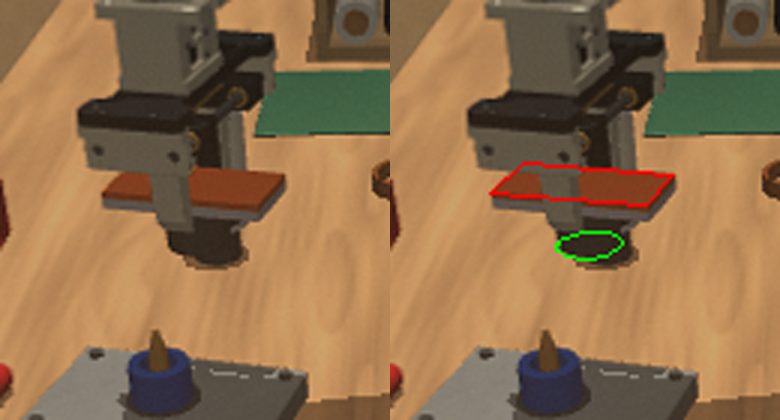

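The platen hangs level in the grip, and its plate edges match the overlay (crop 103–285, 170–207). The post and collar at crop (160,375) are undisturbed. Moving over the post and lowering.

drive_tool --series '[{"x": 15,"y": 2,"z": 0,"turn": 0,"hand": 1},{"x": 20,"y": 3,"z": 0,"turn": 0,"hand": 1},{"x": 12.7,"y": 1.7,"z": 0,"turn": 0,"hand": 1},{"x": 0,"y": 0,"z": 0,"turn": 0,"hand": 1},{"x": 0,"y": 0,"z": 20,"turn": 0,"hand": 1},{"x": 0,"y": 0,"z": 30,"turn": 0,"hand": 1},{"x": 0,"y": 0,"z": 20,"turn": 0,"hand": 1},{"x": 0,"y": 0,"z": 10,"turn": 0,"hand": 1}]'

```text
time: 15.25
position: [0.6277, -0.014, 0.1123]
tcp_rot: [3.115, -0.402, -0.005]
ft_force: [-0.0, 0.0, -2.3]
width: 0.649
finger_force: 30.0
```

drive_tool --series '[{"x": 0,"y": 0,"z": 10,"turn": 0,"hand": 1},{"x": 0,"y": 0,"z": 10,"turn": 0,"hand": 1},{"x": 0,"y": 0,"z": 8,"turn": 0,"hand": 1},{"x": 0,"y": 0,"z": 1,"turn": 0,"hand": 1},{"x": 0,"y": 0,"z": 0,"turn": 0,"hand": 1},{"x": 0,"y": 0,"z": 0,"turn": 0,"hand": 1},{"x": 0,"y": 0,"z": 0,"turn": 0,"hand": 1},{"x": 0,"y": 0,"z": 0,"turn": 0,"hand": 1}]'

```text
time: 16.05
position: [0.6298, -0.0143, 0.0856]
tcp_rot: [-3.116, 0.403, -0.001]
ft_force: [0.6, 0.6, -3.6]
width: 0.653
finger_force: 30.0
```

Still hanging, so a little further down until it touches, then release.

drive_tool --series '[{"x": 0,"y": 0,"z": 1,"turn": 0,"hand": 1},{"x": 0,"y": 0,"z": 0.5,"turn": 0,"hand": 1},{"x": 0,"y": 0,"z": 0,"turn": 0,"hand": 1},{"x": 0,"y": 0,"z": 0,"turn": 0,"hand": -1},{"x": 0,"y": 0,"z": 0,"turn": 0,"hand": -1},{"x": 0,"y": 0,"z": 0,"turn": 0,"hand": -1},{"x": 0,"y": 0,"z": 0,"turn": 0,"hand": -1},{"x": 0,"y": 0,"z": 0,"turn": 0,"hand": -1}]'

```text
time: 16.85
position: [0.6296, -0.0143, 0.0838]
tcp_rot: [3.116, -0.402, 0.0]
ft_force: [0.0, -0.1, -0.2]
width: 0.993
finger_force: 0.0
```

drive_tool --series '[{"x": 0,"y": 0,"z": -10,"turn": 0,"hand": -1},{"x": 0,"y": 0,"z": -25,"turn": 0,"hand": -1},{"x": 0,"y": 0,"z": -40,"turn": 0,"hand": -1},{"x": 0,"y": 0,"z": -40,"turn": 0,"hand": -1},{"x": -40,"y": 0,"z": -10,"turn": 0,"hand": -1},{"x": -45,"y": 0,"z": 0,"turn": 0,"hand": -1},{"x": -45,"y": 0,"z": 0,"turn": 0,"hand": -1},{"x": -40,"y": 0,"z": 0,"turn": 0,"hand": -1}]'

```text
time: 17.65
position: [0.4631, 0.0294, 0.2095]
tcp_rot: [-3.116, 0.402, -0.001]
ft_force: [0.7, 0.4, -0.4]
width: 0.999
finger_force: 0.0
```

Run:
```python
from h import *
C=cam('side');f=C['f'].copy();tool(0,0)
t=np.radians(-14.7);R2=np.array([[np.cos(t),-np.sin(t)],[np.sin(t),np.cos(t)]])
k=np.array([[.06,.03],[-.06,.03],[-.06,-.03],[.06,-.03]])@R2.T+[.6295,-.0142]
cv2.polylines(f,[px(C,np.c_[k,[.108]*4]).round().astype(int)],True,(0,0,255),1)
u,v=px(C,[.6295,-.0142,.06])[0].astype(int)
A=[cv2.resize(g[v-50:v+50,u-65:u+65],(400,308),interpolation=2) for g in(C['f'],f)]
cv2.imwrite('pics/s4.png',np.hstack(A))
C=cam('top');f=C['f'];h=cv2.cvtColor(f,cv2.COLOR_BGR2HSV);m=cv2.inRange(h,(8,200,50),(20,255,255));k=np.zeros_like(m);k[95:190,280:365]=m[95:190,280:365]
c=max(cv2.findContours(k,0,1)[0],key=cv2.contourArea)
r=cv2.minAreaRect(np.array([at(C,p[0].astype(float),.108)[:2] for p in c],np.float32));print(r)
```

```text
t 17.7 tcp [0.4568 0.0309 0.2089] tcpyaw -14.56 tilt [-0.004 -0.    -1.   ] w 1.004 F [-8.8  1.1 -2. ] j [-0.01  0.2  -0.2   1.97  0.05  0.98 -2.06]
((0.6293936967849731, -0.014994025230407715), (0.058648355305194855, 0.11840108036994934), 75.48136138916016)
```

View pics/s4.png

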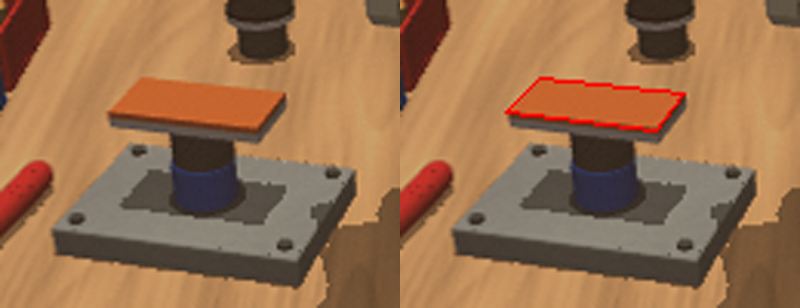

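The platen sits level on the collar (crop 108–285, 78–140), in line with the plate and centred to about 1 mm. Handing in.

```bash
python3 -c "from h import *;print(robot.sign_off())"
```

```text
the job is handed in; nothing more can be done
None
```

I handed the job in at about 17.7 s: the blue collar sits flat on the base plate, and the orange platen sits level on it, centred to about 1 mm and in line with the plate's long side; the gripper is open and clear (the judge's result was not shown).

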